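# Nest the pendant blank and close the keeper

## Robot

A 6-joint arm with a two-finger parallel gripper is mounted at the origin on the work surface. World frame = base frame: x ahead of the robot, y to its left, z up, the work surface at z = 0. Lengths are in mm, angles in rad, forces in N, time in s.
With the tool pointing down it reaches from about 325 to 900 mm from the base axis. Payload 3.5 kg.
Tool frame: the origin (TCP) lies on the centre line of the jaws, within the pads' length; the fingertips stand 11 mm ahead of it and the grasp point (between the pads) lies 8 mm behind it; z points along the fingers, y is the line along which they close (so a half turn about z gives the same grasp; the last joint's range is limited). The gripper opens to 85 mm and grips with 20 to 120 N. Pads are 22 mm wide; open, the fingers measure 114 mm over their backs; the gripper's body (76 mm by 85 mm) begins 54 mm behind the grasp point. The pads swing forward as they close: fully open they stand 13 mm farther back than shut.
Start: joints at [1.065, 0.276, -0.026, 1.268, 0, 1.467], TCP at [245.003, 574.974, 242.313] pointing down, gripper open.
Joint ranges: [-3.12, 3.12], [-0.85, 1.88], [-1.08, 1.24], [-1.95, 2.15], [-1.57, 1.53], [-3.14, 3.14]. Speed limits (rad/s): [2.57, 2.57, 3.14, 3.14, 3.14, 3.14].

## Interface

Orientations are given as a rotation vector (axis times angle).
In Python, from plant import manip gives the robot as it stands.
- The arm moves only by the shell command python3 -m handwheel 'ROWS'. ROWS is JSON, a list of rows, each an object with "travel": the shift along the tool's x, y, z in m, a list of three; "delta_rot": the turn, a rotation vector about the tool's x, y, z in rad, a list of three; "claw": the finger opening in m, from 0 to 0.0854. A call has 1 to 8 rows; each row shifts and turns the commanded pose from where the row before left it, along the tool's axes as they then stand; what a row does not reach is not made up. A row lasts 1/12 s, in which the tool goes at most 41.7 mm and 7.16 degrees, less where a joint would pass 70% of its speed; a pose out of reach is approached as far as the arm can. A call is refused whole if a number of a shift passes 0.0417 or a number of a turn 0.125, either way. A call with a gripper value outside its range is refused whole. The fingers move at their own pace and stop on an object; the grip force is fixed at half the most. Time passes only in rows, so rows that do not move let the fingers close. It gives the time, the measured TCP pose, the force, the opening and the grip force at its end, in the units of the state.
- manip.observe(): the state, without advancing time (a new reading comes with each control period).
- manip.camera(name): name is "side" or "top" or "wrist"; returns a dict with "img" (420x560x3 uint8, red, green, blue), "K" (3x3 intrinsics, pixels), "xyz" and "orientation" of the camera in the world. Camera axes: x right, y down, z forward; pixel columns grow to the right and rows downward; lengths in mm; the calibration is good to about 2 mm. A picture is of the moment at which its call begins. There is no depth.
- manip.hand_in(): hands the job in; it is judged then, once.
The state is a dict: "t": time; "joints": joint angles; "joint_vel": joint speeds; "effort": joint torques, N m; "tcp_pos": TCP position; "tcp_rot": TCP orientation; "wrist_force": force on the tool from outside, world axes, zero at the start; "ft_torque": the same for the moment, N m; "opening": opening from 0.0 (shut) to 1.0 (fully open); "grasp_force": force on a finger pad.
Only numpy, scipy, OpenCV 4.12 (cv2) and the standard library are available. Lean on these libraries where they do the work, as an engineer would, in place of code of your own. Each camera call takes 0.05 s, during which the arm holds its last target. There are 200 camera calls.

## Task

With the fingertips, push the larger of the two loose brass discs across the top of the steel die block until it drops into the round recess and lies flat and fully home; slide it, never pick it up. Then push the little keeper arm round by its upright post until it is fully closed over the seated disc. Leave the smaller disc and the other things on the table where they are, and finish clear of everything.

Things in the scene. Friction and masses are not known exactly. Their poses are not given: they have to be found in the camera images.
- blank_center (a point): Centre (half-way up) of the larger loose brass disc, 46 mm in diameter, 8 mm thick, about 90 to 145 g; z is its axis. It starts lying flat on top of the die block, beside the recess, on its +y or -y side.
- small_blank_center (a point): Centre of the smaller loose brass disc, 30 mm in diameter, 8 mm thick, 50 g, lying on the die block on the other side of the recess. To be left alone.
- die_block: Bright steel die block, 140 mm (its x) by 230 mm (its y) by 25 mm high, fixed to the table; origin at the centre of its underside. Its y axis runs along the long side, its x axis roughly away from the robot. Its flat top is 25 mm above the table. Nothing but the robot stands taller than 65 mm within 200 mm of its centre; a fixed motor handpiece, upright in a brass socket on a grey base, 198 mm high, stands on the left part of the table (y above 0.45).
- nest (a point): Centre of the mouth of the round recess, level with the top of the die block, 20 mm to the -x side of the block's centre. The recess has a dark floor, is 49 mm in diameter and 7 mm deep, so the seated larger disc stands 1 mm proud of the block's top and its centre is 3 mm below this point. The point's axes are the block's axes.
- keeper (a joint): Angle of the keeper arm about its upright pivot: 0 is fully swung open (the arm points to the block's +y side and a little to its +x side), 1.95 rad is fully closed against its stop (the arm points to the block's -x, over the recess). It grows counter-clockwise seen from above. It turns with light friction (about 1 N at the post) and stays where it is left. It starts open, between 0 and 0.45.
- pivot (a point): Axis of the keeper's pivot at the height of the die block's top, 50 mm to the +x side of the block's centre; a round dark steel boss 20 mm across stands there, its top 15 mm above the block.
- post (a point): Top centre of the keeper's upright push post: a dark steel pin 10 mm in diameter, 52 mm from the pivot axis. The post stands from 9 to 39 mm above the top of the block, on the arm. The arm is a flat steel bar 13 mm wide, 4 to 9 mm above the block's top, and reaches 62 mm from the pivot axis. The point's x axis points along the arm from the pivot outwards.
- gold_ring: Gold-tone cast finger ring lying flat, 23 mm across, 7 mm high, on the table on the robot's side of the block; origin at the centre of its underside. Bystander.
- stone_cone: Grey abrasive stone cone standing on its 32 mm base, 50 mm high, beyond the block; origin at the centre of its base. Bystander.
- spoon: White ceramic spoon, 150 mm long, lying on the robot's side of the block; origin near its middle. Bystander.
- bur_box: Flat steel bur box, 97 x 64 x 29 mm, on the table at the block's -y end; origin at the centre of its underside. Bystander.
- hammer: Small brass hammer with wooden handle, 200 mm long, lying on the table at the block's +y end. Bystander.
There are look-alikes about, which are no part of the job. What is shaped like the part that bears blank_center but pink, red or turquoise is not meant.

How it is judged:
By the outcome, as a careful person would: the job done as asked, in the order asked, and still so for the second after the job is handed in, with the robot touching nothing.
It also fails if it takes over 48 s, if anything falls off the work surface, if the arm or the gripper's body presses on something with over 40 N, if the wrist force passes 120 N, or if a joint passes its speed limit or range.

## Working session

There is one attempt and no reset: what is moved stays moved. The work goes in short steps, Python scripts to look and compute and a shell command to move; the robot and the scene stay as the last step left them, time stands still between calls to the robot, and variables do not carry over. Pictures are saved under pics/ and viewed, at most 10 in all, crops included, and the job is handed in when it is done.

```bash
mkdir -p pics
cat > h.py <<'E'
import numpy as np,cv2
from scipy.spatial.transform import Rotation as R
from plant import manip
def cam(n,save=None):
    c=manip.camera(n)
    if save: cv2.imwrite('pics/'+save,c['img'][:,:,::-1])
    return c
def Rm(c):
    o=np.array(c['orientation'],float)
    return o if o.shape==(3,3) else R.from_rotvec(o).as_matrix()
def cast(c,u,v,z):
    d=Rm(c)@np.linalg.inv(c['K'])@np.array([u,v,1.]); p=np.array(c['xyz'],float)
    return p+d*(z-p[2])/d[2]
def proj(c,P):
    q=np.array(c['K'])@Rm(c).T@(np.array(P,float)-np.array(c['xyz'])); return q[:2]/q[2]
E
python3 - <<'E'
from h import *
a=cam('top','top0.png');b=cam('side','side0.png')
for c in(a,b): print(c['xyz'],c['orientation'],c['K'])
s=manip.observe();print(s)
cv2.imwrite('pics/both.png',cv2.resize(np.hstack([a['img'],b['img']])[:,:,::-1],(800,300)))
E
```

```text
[ 550.7717473    42.3421404  1027.14670989] [-2.19840263  2.16345331 -0.03626863] [[411.32530591   0.         283.64006431]
 [  0.         411.32530591 204.27883045]
 [  0.           0.           1.        ]]
[ 152.18775055 -666.77504616  535.96858372] [-2.00237668  0.59479892 -0.32979858] [[488.04606133   0.         276.69451149]
 [  0.         488.04606133 213.69697592]
 [  0.           0.           1.        ]]
{'t': 0.1, 'joints': array([ 1.06460137e+00,  2.77125210e-01, -2.77651942e-02,  1.26804199e+00,
        2.14162766e-05,  1.46740249e+00]), 'joint_vel': array([ 0.00184404, -0.00030718,  0.00405553,  0.00101077, -0.00096538,
       -0.00030585]), 'effort': array([ 3.13973283e-05, -4.46707141e+01,  2.96128535e+01,  8.44890688e-03,
       -1.38421155e-04,  3.91668223e-06]), 'tcp_pos': array([244.65273244, 574.35614286, 241.21902617]), 'tcp_rot': array([-0.62831716, -3.07744312,  0.00318991]), 'wrist_force': array([ 0.16628542,  0.74291322, -0.14744554]), 'ft_torque': array([-0.00018741, -0.02556996,  0.03070504]), 'grasp_force': 0.0, 'opening': 1.0008831532245739}
```

View pics/top0.png

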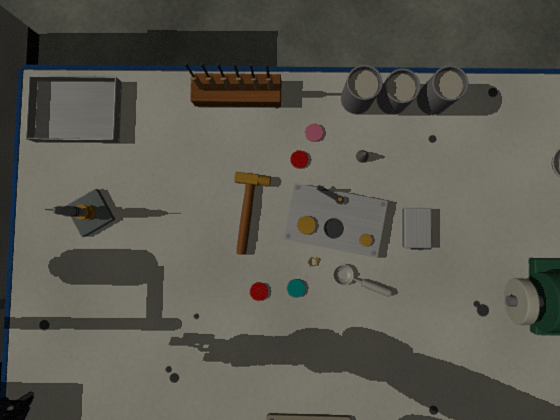

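View pics/side0.png

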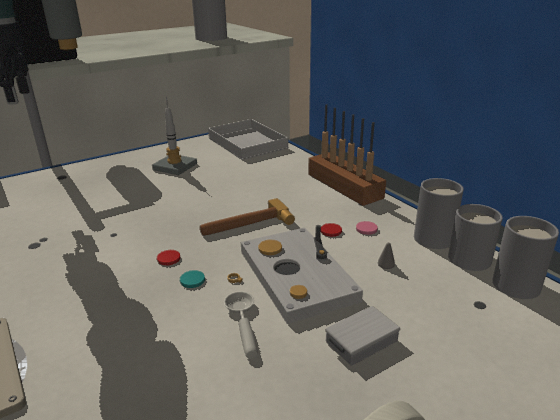

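The top view shows two loose brass discs on the block: one at (307,225), about 20 px across, and one at (366,240), about 14 px. The larger, at (307,225) on the +y side, is the blank. The red (300,159; 259,291), pink (314,132) and turquoise (297,288) discs are look-alikes on the table. The recess is at (334,228), and the pivot boss is near (340,199) with the keeper pointing left-up.

Run:
```python
from h import *
c=cam('top');im=c['img'];hsv=cv2.cvtColor(im,cv2.COLOR_RGB2HSV)
x0,y0,x1,y1=280,175,400,260
def comps(m,name,amin):
    n,l,s,ce=cv2.connectedComponentsWithStats(m.astype(np.uint8))
    for i in range(1,n):
        if s[i,4]>amin: print(name,s[i],ce[i]+[x0,y0])
    return l
r=hsv[y0:y1,x0:x1].astype(int)
comps((r[...,0]>8)&(r[...,0]<30)&(r[...,1]>120)&(r[...,2]>80),'brass',15)
comps((r[...,2]<60),'dark',20)
# block top
m=((r[...,1]<60)&(r[...,2]>100)&(r[...,2]<190)).astype(np.uint8)
print(np.percentile(r[...,2],[10,30,50,70,90]), r[45,90],r[5,5],r[80,5])
for (u,v,z,n) in[(307,225,33,'blank'),(366,240,33,'small'),(334,228,25,'nest'),(340,199,40,'piv')]: print(n,cast(c,u,v,z).round(1))
cv2.imwrite('pics/crop.png',cv2.resize(im[y0:y1,x0:x1,::-1],None,fx=6.5,fy=6.5,interpolation=cv2.INTER_CUBIC))
```

```text
brass [ 17  41  19  18 263] [305.878327   224.69961977]
brass [ 80  59  12  12 114] [365.5        239.73684211]
dark [ 37  11  32  18 207] [332.76328502 194.1884058 ]
dark [33 42  6 15 22] [315.77272727 224.5       ]
dark [ 44  43  20  20 302] [333.29801325 227.75165563]
[ 64. 107. 109. 117. 120.] [ 30  14 107] [ 21  30 120] [ 21  28 117]
blank [558.1   9.2  33. ]
small [ 524.5 -132.6   33. ]
nest [551.9 -56.6  25. ]
piv [621.6 -68.8  40. ]
```

View pics/crop.png

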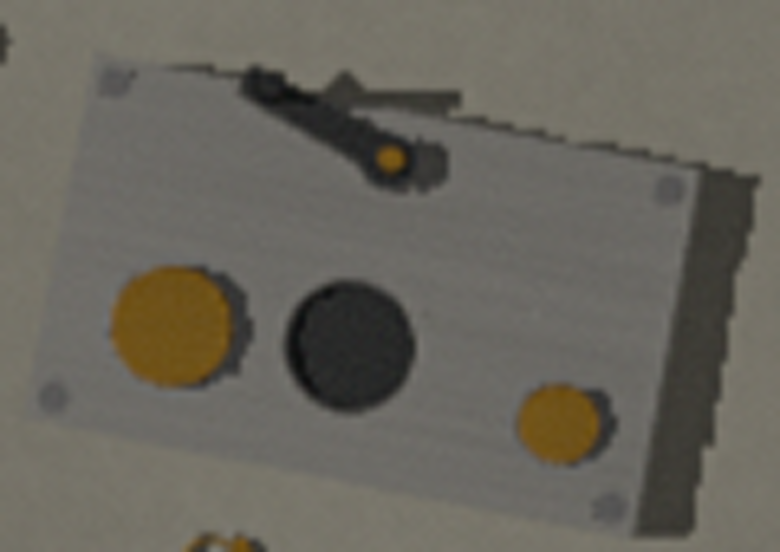

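The crop confirms it. The larger brass disc is at crop (171,326), 121 px or about 45 mm across. The recess is at (350,346), the small disc at (558,424), the pivot screw at (391,158) and the post top at (262,82).

Run:
```python
from h import *
c=cam('top');s=cam('side','s1.png')
px=lambda u,v:(280+(u+.5)/6.5-.5,175+(v+.5)/6.5-.5)
T={'blank':(px(171,326),33),'nest':(px(350,346),25),'small':(px(558,424),33),'piv':(px(391,158),42),'post':(px(262,82),64)}
W={}
for k,(p,z) in T.items(): W[k]=cast(c,*p,z); print(k,W[k].round(1),'->side px',proj(s,W[k]).round(1))
for u,v in[(95,55),(700,168),(635,538),(28,420)]: print('corner',cast(c,*px(u,v),25).round(1))
d=W['nest']-W['blank'];print('push',np.hypot(*d[:2]),np.degrees(np.arctan2(d[1],d[0])))
d=W['nest']-W['piv'];print('n-p',np.hypot(*d[:2]),np.degrees(np.arctan2(d[1],d[0])))
d=W['post']-W['piv'];print('p-p',np.hypot(*d[:2]),np.degrees(np.arctan2(d[1],d[0])))
o=manip.observe();print(R.from_rotvec(o['tcp_rot']).as_matrix().round(3))
im=s['img'];hsv=cv2.cvtColor(im,cv2.COLOR_RGB2HSV)
m=cv2.inRange(hsv,(8,120,80),(30,255,255));n,l,st,ce=cv2.connectedComponentsWithStats(m)
for i in range(1,n):
    if st[i,4]>40 and 220<ce[i][0]<340 and ce[i][1]>200: print('side brass',st[i],ce[i].round(1))
```

```text
blank [558.7  11.9  33. ] ->side px [269.5 245.6]
nest [552.4 -55.2  25. ] ->side px [286.1 266.9]
small [ 524.9 -131.3   33. ] ->side px [297.5 290.1]
piv [621.7 -67.9  42. ] ->side px [321.2 250.5]
post [646.9 -18.8  64. ] ->side px [316.5 225.3]
corner [660.1  41.6  25. ]
corner [ 620.9 -185.    25. ]
corner [ 483.1 -161.3   25. ]
corner [522.8  64.5  25. ]
push 67.38149534068603 -95.35623426156734
n-p 70.50436989866333 169.60010950665142
p-p 55.236973733770924 62.8326907441185
[[-0.92   0.392 -0.001]
 [ 0.392  0.92  -0.001]
 [ 0.    -0.001 -1.   ]]
side brass [201 199  91  28 397] [261.8 212. ]
side brass [259 240  23  15 248] [269.8 246.2]
side brass [290 285  17  14 156] [298.  290.7]
```

```bash
python3 -m handwheel '[{"travel":[-0.031,-0.0222,0],"delta_rot":[0,0,0],"claw":0.03},{"travel":[-0.031,-0.0222,0],"delta_rot":[0,0,0],"claw":0.03},{"travel":[-0.031,-0.0222,0],"delta_rot":[0,0,0],"claw":0.03},{"travel":[-0.031,-0.0222,0],"delta_rot":[0,0,0],"claw":0.03},{"travel":[-0.031,-0.0222,0],"delta_rot":[0,0,0],"claw":0.03},{"travel":[-0.031,-0.0222,0],"delta_rot":[0,0,0],"claw":0.03},{"travel":[-0.031,-0.0222,0],"delta_rot":[0,0,0],"claw":0.03},{"travel":[-0.031,-0.0222,0],"delta_rot":[0,0,0],"claw":0.03}]'
python3 -m handwheel '[{"travel":[-0.031,-0.0222,0],"delta_rot":[0,0,0],"claw":0.03},{"travel":[-0.031,-0.0222,0],"delta_rot":[0,0,0],"claw":0.03},{"travel":[-0.031,-0.0222,0],"delta_rot":[0,0,0],"claw":0.03},{"travel":[-0.031,-0.0222,0],"delta_rot":[0,0,0],"claw":0.03},{"travel":[-0.031,-0.0222,0],"delta_rot":[0,0,0],"claw":0.03},{"travel":[-0.031,-0.0222,0],"delta_rot":[0,0,0],"claw":0.03},{"travel":[-0.031,-0.0222,0],"delta_rot":[0,0,0],"claw":0.03},{"travel":[-0.031,-0.0222,0],"delta_rot":[0,0,0],"claw":0.03}]'
python3 -m handwheel '[{"travel":[0,0,0.01],"delta_rot":[0,0,0.12],"claw":0.03},{"travel":[0,0,0.01],"delta_rot":[0,0,0.12],"claw":0.03},{"travel":[0,0,0.01],"delta_rot":[0,0,0.12],"claw":0.03},{"travel":[0,0,0.01],"delta_rot":[0,0,0.12],"claw":0.03},{"travel":[0,0,0.01],"delta_rot":[0,0,0.12],"claw":0.03},{"travel":[0,0,0.01],"delta_rot":[0,0,0.12],"claw":0.03},{"travel":[0,0,0.01],"delta_rot":[0,0,0.12],"claw":0.03},{"travel":[0,0,0.01],"delta_rot":[0,0,0.12],"claw":0.03}]'
python3 -m handwheel '[{"travel":[0,0,0.01],"delta_rot":[0,0,0.12],"claw":0.03},{"travel":[0,0,0.01],"delta_rot":[0,0,0.12],"claw":0.03},{"travel":[0,0,0.01],"delta_rot":[0,0,0.06],"claw":0.03},{"travel":[0,0,0.01],"delta_rot":[0,0,0],"claw":0.03},{"travel":[0,0,0],"delta_rot":[0,0,0],"claw":0.03},{"travel":[0,0,0],"delta_rot":[0,0,0],"claw":0.03},{"travel":[0,0,0],"delta_rot":[0,0,0],"claw":0.03}]'
cat > st.py <<'E'
from h import *
o=manip.observe();M=R.from_rotvec(o['tcp_rot']).as_matrix()
print('t',o['t'],'p',o['tcp_pos'].round(1),'xyaw',np.degrees(np.arctan2(M[1,0],M[0,0])).round(2),'z',M[:,2].round(3),'F',o['wrist_force'].round(1),'op',round(o['opening']*85.4,1),'j',np.round(o['joints'],2))
E
python3 st.py
```

```text
t: 0.92
tcp_pos: [404.1, 312.7, 242.4]
tcp_rot: [0.628, 3.078, 0.0]
wrist_force: [1.1, -0.4, -0.7]
opening: 0.352
grasp_force: 0.0
t: 1.58
tcp_pos: [562.7, 51.9, 242.3]
tcp_rot: [0.629, 3.078, 0.0]
wrist_force: [0.9, 0.8, 0.0]
opening: 0.35
grasp_force: 0.0
t: 2.25
tcp_pos: [562.0, 53.7, 161.7]
tcp_rot: [-1.986, -2.434, 0.0]
wrist_force: [-0.5, 0.4, -0.1]
opening: 0.352
grasp_force: 0.0
t: 2.83
tcp_pos: [562.4, 53.8, 122.7]
tcp_rot: [2.32, 2.118, 0.001]
wrist_force: [-0.0, 0.4, 0.4]
opening: 0.354
grasp_force: 0.0
t 2.8333 p [562.4  53.8 122.7] xyaw 84.78 z [ 0.001 -0.    -1.   ] F [-0.   0.4  0.4] op 30.2 j [-0.02  0.26 -0.31  1.    0.    1.64]
```

```bash
python3 -m handwheel '[{"travel":[0,0,0.025],"delta_rot":[0,0,0],"claw":0.03},{"travel":[0,0,0.025],"delta_rot":[0,0,0],"claw":0.03},{"travel":[0,0,0.018],"delta_rot":[0,0,0],"claw":0.03},{"travel":[0,0,0.01],"delta_rot":[0,0,0],"claw":0.03},{"travel":[0,0,0.004],"delta_rot":[0,0,0],"claw":0.03},{"travel":[0,0,0],"delta_rot":[0,0,0],"claw":0.03},{"travel":[0,0,0],"delta_rot":[0,0,0],"claw":0.03}]'
python3 -m handwheel '[{"travel":[0,0,0.001],"delta_rot":[0,0,0],"claw":0.03},{"travel":[0,0,0.001],"delta_rot":[0,0,0],"claw":0.03},{"travel":[0,0,0.0],"delta_rot":[0,0,0],"claw":0.03}]'
python3 - <<'E'
from h import *
a=cam('side');b=cam('wrist');
A=cv2.resize(a['img'][190:310,210:370],(800,600),interpolation=cv2.INTER_CUBIC)
cv2.imwrite('pics/s2.png',A[:,:,::-1]);cv2.imwrite('pics/w2.png',b['img'][:,:,::-1])
E
```

```text
t: 3.42
tcp_pos: [563.1, 53.8, 41.4]
tcp_rot: [2.32, 2.116, 0.002]
wrist_force: [0.6, -0.0, 0.4]
opening: 0.352
grasp_force: 0.0
t: 3.67
tcp_pos: [562.8, 53.8, 39.1]
tcp_rot: [2.32, 2.116, 0.002]
wrist_force: [-0.8, -0.3, 0.2]
opening: 0.357
grasp_force: 0.0
```

View pics/s2.png

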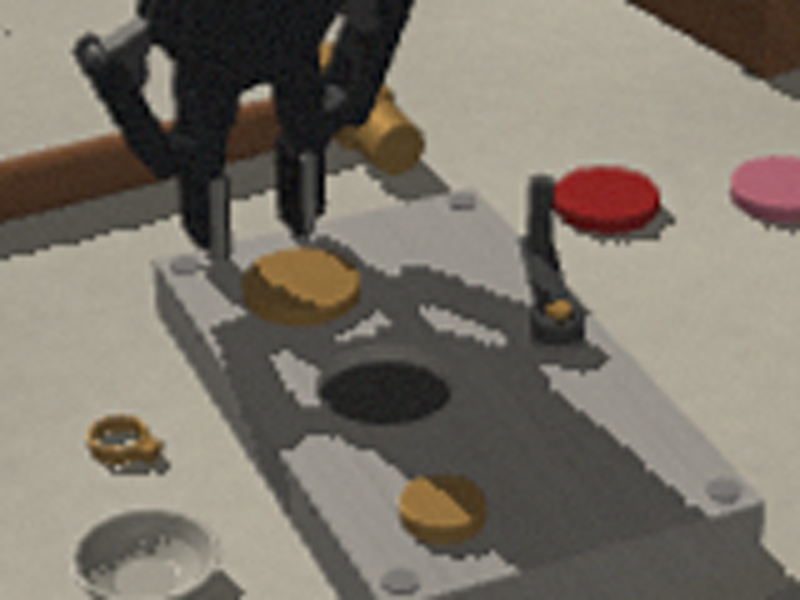

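View pics/w2.png

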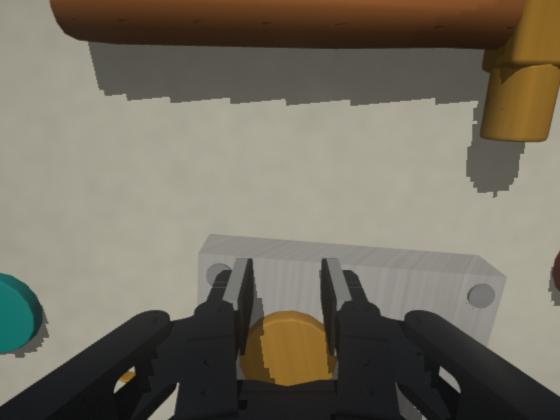

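The side crop shows the fingers just behind the disc, with tips near crop (215,255) and (305,235). The wrist view shows the disc at (290,355), centred between the pads. I'll touch the block to find the tip height.

```bash
for i in 1; do python3 -m handwheel '[{"travel":[0,0,0.001],"delta_rot":[0,0,0],"claw":0.03},{"travel":[0,0,0.001],"delta_rot":[0,0,0],"claw":0.03},{"travel":[0,0,0],"delta_rot":[0,0,0],"claw":0.03}]'; done | egrep 'pos|force'
python3 -m handwheel '[{"travel":[0,0,0.001],"delta_rot":[0,0,0],"claw":0.03},{"travel":[0,0,0],"delta_rot":[0,0,0],"claw":0.03}]' | egrep 'pos|wrist'
```

```text
tcp_pos: [561.8, 53.8, 36.1]
wrist_force: [-0.2, 0.4, -0.2]
grasp_force: 0.0
tcp_pos: [562.1, 53.8, 35.6]
wrist_force: [-1.7, -0.0, 3.0]
```

```bash
python3 -m handwheel '[{"travel":[0,0,0.001],"delta_rot":[0,0,0],"claw":0.03},{"travel":[0,0,0],"delta_rot":[0,0,0],"claw":0.03}]' | egrep 'pos|wrist'
```

```text
tcp_pos: [562.2, 53.8, 35.6]
wrist_force: [-2.5, -0.1, 9.4]
```

```bash
python3 -m handwheel '[{"travel":[0,0,-0.0035],"delta_rot":[0,0,0],"claw":0.03},{"travel":[-0.003,0,0],"delta_rot":[0,0,0],"claw":0.03},{"travel":[-0.003,0,0],"delta_rot":[0,0,0],"claw":0.03},{"travel":[-0.003,0,0],"delta_rot":[0,0,0],"claw":0.03},{"travel":[-0.003,0,0],"delta_rot":[0,0,0],"claw":0.03},{"travel":[-0.003,0,0],"delta_rot":[0,0,0],"claw":0.03},{"travel":[-0.003,0,0],"delta_rot":[0,0,0],"claw":0.03},{"travel":[-0.003,0,0],"delta_rot":[0,0,0],"claw":0.03}]' | egrep 'pos|wrist'
python3 -m handwheel '[{"travel":[-0.003,0,0],"delta_rot":[0,0,0],"claw":0.03},{"travel":[-0.003,0,0],"delta_rot":[0,0,0],"claw":0.03},{"travel":[-0.003,0,0],"delta_rot":[0,0,0],"claw":0.03},{"travel":[-0.003,0,0],"delta_rot":[0,0,0],"claw":0.03},{"travel":[-0.003,0,0],"delta_rot":[0,0,0],"claw":0.03},{"travel":[-0.003,0,0],"delta_rot":[0,0,0],"claw":0.03},{"travel":[-0.003,0,0],"delta_rot":[0,0,0],"claw":0.03},{"travel":[-0.003,0,0],"delta_rot":[0,0,0],"claw":0.03}]' | egrep 'pos|wrist'
python3 -m handwheel '[{"travel":[-0.003,0,0],"delta_rot":[0,0,0],"claw":0.03},{"travel":[-0.003,0,0],"delta_rot":[0,0,0],"claw":0.03},{"travel":[-0.003,0,0],"delta_rot":[0,0,0],"claw":0.03},{"travel":[-0.003,0,0],"delta_rot":[0,0,0],"claw":0.03},{"travel":[0,0,0],"delta_rot":[0,0,0],"claw":0.03}]' | egrep 'pos|wrist'
python3 - <<'E'
from h import *
a=cam('side');b=cam('wrist')
A=cv2.resize(a['img'][190:310,210:370],(800,600),interpolation=cv2.INTER_CUBIC)
cv2.imwrite('pics/s3.png',A[:,:,::-1]);cv2.imwrite('pics/w3.png',b['img'][:,:,::-1])
E
```

```text
tcp_pos: [559.9, 32.5, 37.6]
wrist_force: [-0.1, 1.0, -0.1]
tcp_pos: [557.9, 8.6, 37.8]
wrist_force: [-0.8, 0.8, -0.8]
tcp_pos: [556.8, -3.6, 37.9]
wrist_force: [0.1, -0.5, 1.0]
```

View pics/s3.png

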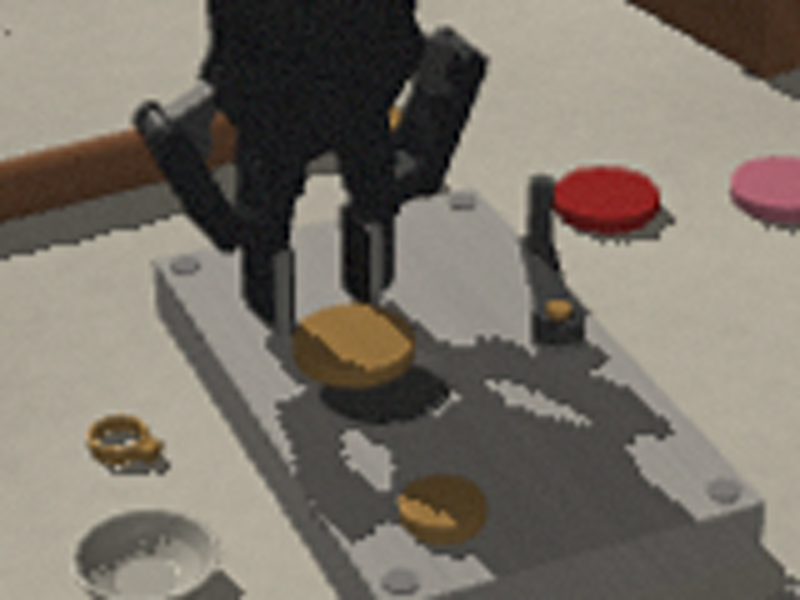

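The disc sits in the fingertip cradle at crop (353,343), overhanging the recess's near rim. I'll check the lateral alignment numerically.

```bash
python3 - <<'E'
from h import *
a=cam('side');hsv=cv2.cvtColor(a['img'],cv2.COLOR_RGB2HSV)
m=cv2.inRange(hsv,(8,120,30),(30,255,255));n,l,st,ce=cv2.connectedComponentsWithStats(m)
for i in range(1,n):
    if st[i,4]>80 and 255<ce[i][0]<320 and ce[i][1]>230:
        x,y,w,h,_=st[i]; print(st[i],ce[i].round(1), cast(a,x+w/2-.5,ce[i][1],29).round(1))
u,v=353/5+210-.4,343/5+190-.4
print('disc',cast(a,u,v,29.5).round(1)); print('nest side',cast(a,385/5+210-.4,393/5+190-.4,22).round(1),'old nest 552.4,-55.2')
E
python3 st.py
```

```text
[269 250  24  17 318] [280.5 258.7] [555.1 -32.3  29. ]
[290 285  17  14 182] [298.  291.6] [ 526.3 -130.8   29. ]
disc [555.2 -31.2  29.5]
nest side [553.2 -55.6  22. ] old nest 552.4,-55.2
t 6.25 p [556.9  -3.1  37.9] xyaw 84.72 z [ 0. -0. -1.] F [-0.6  0.7  1.2] op 30.0 j [-0.12  0.35 -0.41  0.82 -0.    1.54]
```

```bash
python3 -m handwheel '[{"travel":[-0.0025,0,0],"delta_rot":[0,0,0],"claw":0.03},{"travel":[-0.0025,0,0],"delta_rot":[0,0,0],"claw":0.03},{"travel":[-0.0025,0,0],"delta_rot":[0,0,0],"claw":0.03},{"travel":[-0.0025,0,0],"delta_rot":[0,0,0],"claw":0.03},{"travel":[-0.0025,0,0],"delta_rot":[0,0,0],"claw":0.03},{"travel":[-0.0025,0,0],"delta_rot":[0,0,0],"claw":0.03},{"travel":[-0.0025,0,0],"delta_rot":[0,0,0],"claw":0.03},{"travel":[-0.0025,0,0],"delta_rot":[0,0,0],"claw":0.03}]' | egrep 'pos|wrist'
python3 -m handwheel '[{"travel":[-0.0015,0,0],"delta_rot":[0,0,0],"claw":0.03},{"travel":[-0.001,0,0],"delta_rot":[0,0,0],"claw":0.03},{"travel":[-0.001,0,0],"delta_rot":[0,0,0],"claw":0.03},{"travel":[0,0,0],"delta_rot":[0,0,0],"claw":0.03}]' | egrep 'pos|wrist'
python3 - <<'E'
from h import *
a=cam('side');b=cam('wrist')
A=cv2.resize(a['img'][190:310,210:370],(800,600),interpolation=cv2.INTER_CUBIC)
cv2.imwrite('pics/s4.png',A[:,:,::-1]);cv2.imwrite('pics/w4.png',b['img'][:,:,::-1])
E
```

```text
tcp_pos: [555.1, -23.3, 37.9]
wrist_force: [-0.5, 0.2, -0.0]
tcp_pos: [554.5, -26.7, 37.7]
wrist_force: [-0.3, -0.3, -0.5]
```

View pics/s4.png

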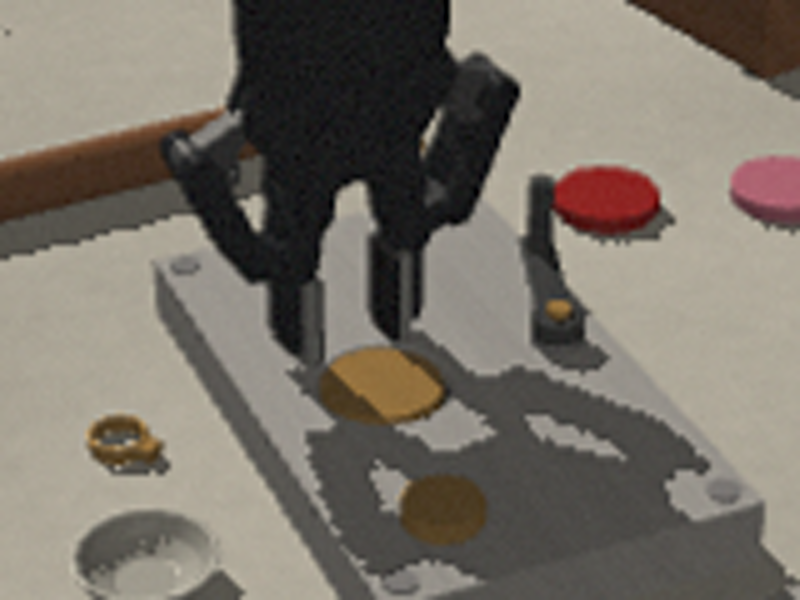

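The disc is in the recess, at crop (382,385), level with the block top. I'll back off and lift, look at the result, and go over to the post with the tool turned so the pads face about 30°/210°.

```bash
python3 -m handwheel '[{"travel":[0.008,0,0],"delta_rot":[0,0,0],"claw":0.03},{"travel":[0,0,-0.03],"delta_rot":[0,0,0],"claw":0.03},{"travel":[0,0,-0.03],"delta_rot":[0,0,0],"claw":0.03},{"travel":[0.001,0.02,0],"delta_rot":[0,0,0],"claw":0.03},{"travel":[0.003,0.035,0],"delta_rot":[0,0,0],"claw":0.03},{"travel":[0.003,0.0355,0],"delta_rot":[0,0,0],"claw":0.03},{"travel":[0,0,0],"delta_rot":[0,0,-0.122],"claw":0.03},{"travel":[0,0,0],"delta_rot":[0,0,-0.122],"claw":0.03}]' | egrep 'pos|wrist'
python3 -m handwheel '[{"travel":[0,0,0],"delta_rot":[0,0,-0.122],"claw":0.03},{"travel":[0,0,0],"delta_rot":[0,0,-0.122],"claw":0.03},{"travel":[0,0,0],"delta_rot":[0,0,-0.122],"claw":0.03},{"travel":[0,0,0],"delta_rot":[0,0,0],"claw":0.03},{"travel":[0,0,0],"delta_rot":[0,0,0],"claw":0.03}]' | egrep 'pos|wrist'
python3 st.py
python3 - <<'E'
from h import *
a=cam('side');b=cam('wrist')
print('wrist',b['xyz'],'post px in wrist',proj(b,[645.9,-20.5,64]).round(),'TCP px',proj(b,[*manip.observe()['tcp_pos'][:2],64]).round())
A=cv2.resize(a['img'][180:320,210:370],(457,400),interpolation=cv2.INTER_CUBIC)
B=cv2.resize(b['img'],(343,257)); C=np.zeros((400,800,3),np.uint8);C[:,:457]=A;C[:257,457:]=B
cv2.imwrite('pics/c5.png',C[:,:,::-1])
E
```

```text
tcp_pos: [648.7, -19.2, 97.9]
wrist_force: [-0.9, 0.1, -0.6]
tcp_pos: [646.1, -19.2, 97.7]
wrist_force: [0.3, 0.1, 0.7]
t 8.4333 p [646.1 -19.2  97.7] xyaw 119.53 z [-0.  0. -1.] F [0.3 0.1 0.7] op 29.8 j [-0.13  0.42 -0.15  1.    0.    0.93]
wrist [610.56669861  43.12820188 229.01294347] post px in wrist [286. 256.] TCP px [287. 254.]
```

View pics/c5.png

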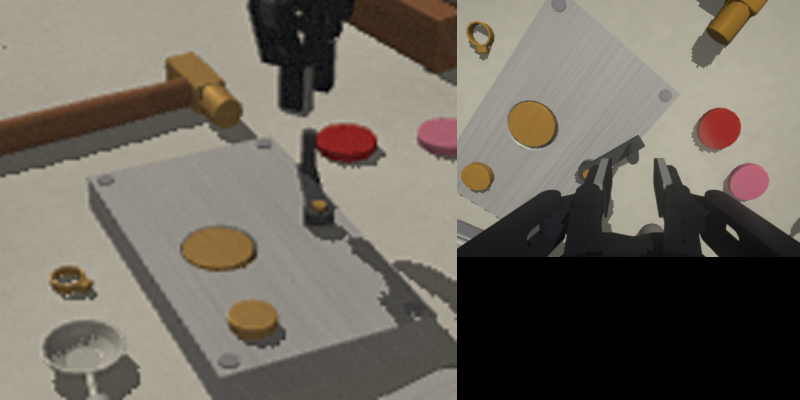

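The side crop shows the disc flush and flat in the recess, at (218,248). The wrist inset shows the post at about (630,150), between the fingertips at 600 and 665. I'll lower over it and work out the arc steps.

```bash
python3 -m handwheel '[{"travel":[0,0,0.012],"delta_rot":[0,0,0],"claw":0.03},{"travel":[0,0,0.01],"delta_rot":[0,0,0],"claw":0.03},{"travel":[0,0,0.01],"delta_rot":[0,0,0],"claw":0.03},{"travel":[0,0,0.007],"delta_rot":[0,0,0],"claw":0.03},{"travel":[0,0,0],"delta_rot":[0,0,0],"claw":0.03},{"travel":[0,0,0],"delta_rot":[0,0,0],"claw":0.03}]' | egrep 'pos|wrist'
python3 - <<'E'
import numpy as np
th=np.linspace(63,170.5,17)
P=52*np.c_[np.cos(np.radians(th)),np.sin(np.radians(th))]
D=np.diff(P,axis=0);a=np.radians(119.5);x=[np.cos(a),np.sin(a)];y=[np.sin(a),-np.cos(a)]
print(np.c_[D@x,D@y].round(1).tolist())
E
```

```text
tcp_pos: [645.2, -19.7, 57.5]
wrist_force: [0.7, 0.3, 0.1]
[[4.9, -3.7], [4.4, -4.2], [3.9, -4.7], [3.3, -5.1], [2.7, -5.5], [2.0, -5.7], [1.4, -5.9], [0.6, -6.1], [-0.1, -6.1], [-0.8, -6.0], [-1.5, -5.9], [-2.2, -5.7], [-2.8, -5.4], [-3.4, -5.0], [-4.0, -4.6], [-4.5, -4.1]]
```

```bash
python3 -m handwheel '[{"travel":[0,-0.005,0],"delta_rot":[0,0,0],"claw":0.03},{"travel":[0,-0.005,0],"delta_rot":[0,0,0],"claw":0.03},{"travel":[0.005,-0.0037,0],"delta_rot":[0,0,0],"claw":0.03},{"travel":[0.0044,-0.0042,0],"delta_rot":[0,0,0],"claw":0.03},{"travel":[0.0039,-0.0047,0],"delta_rot":[0,0,0],"claw":0.03},{"travel":[0.0033,-0.0051,0],"delta_rot":[0,0,0],"claw":0.03},{"travel":[0.0027,-0.0055,0],"delta_rot":[0,0,0],"claw":0.03},{"travel":[0.002,-0.0057,0],"delta_rot":[0,0,0],"claw":0.03}]' | egrep 'pos|wrist'
python3 -m handwheel '[{"travel":[0.0014,-0.0059,0],"delta_rot":[0,0,0],"claw":0.03},{"travel":[0.0006,-0.0061,0],"delta_rot":[0,0,0],"claw":0.03},{"travel":[0,0,0],"delta_rot":[0,0,0],"claw":0.03}]' | egrep 'pos|wrist'
python3 - <<'E'
from h import *
a=cam('side')
A=cv2.resize(a['img'][180:320,210:370],(686,600),interpolation=cv2.INTER_CUBIC)
cv2.imwrite('pics/s6.png',A[:,:,::-1])
E
```

```text
tcp_pos: [601.2, -19.4, 59.4]
wrist_force: [0.2, 2.1, -0.0]
tcp_pos: [588.5, -25.6, 58.7]
wrist_force: [-1.2, -0.1, -0.0]
```

View pics/s6.png

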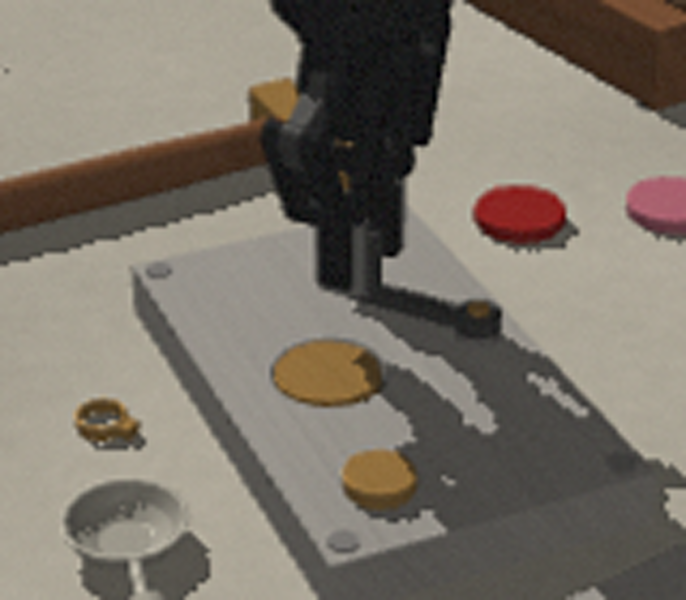

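The arm is following: it now points from the boss (480,318) to the fingers (370,290). I'll continue the arc.

```bash
python3 -m handwheel '[{"travel":[0,-0.0061,0],"delta_rot":[0,0,0],"claw":0.03},{"travel":[-0.0008,-0.006,0],"delta_rot":[0,0,0],"claw":0.03},{"travel":[-0.0015,-0.0059,0],"delta_rot":[0,0,0],"claw":0.03},{"travel":[-0.0022,-0.0057,0],"delta_rot":[0,0,0],"claw":0.03},{"travel":[-0.0028,-0.0054,0],"delta_rot":[0,0,0],"claw":0.03},{"travel":[-0.0034,-0.005,0],"delta_rot":[0,0,0],"claw":0.03},{"travel":[-0.002,-0.0023,0],"delta_rot":[0,0,0],"claw":0.03},{"travel":[0,0,0],"delta_rot":[0,0,0],"claw":0.03}]' | egrep 'pos|wrist'
python3 -m handwheel '[{"travel":[-0.002,-0.0023,0],"delta_rot":[0,0,0],"claw":0.03},{"travel":[-0.0022,-0.002,0],"delta_rot":[0,0,0],"claw":0.03},{"travel":[0,0,0],"delta_rot":[0,0,0],"claw":0.03}]' | egrep 'pos|wrist'
python3 -m handwheel '[{"travel":[-0.0015,-0.0013,0],"delta_rot":[0,0,0],"claw":0.03},{"travel":[0,0,0],"delta_rot":[0,0,0],"claw":0.03}]' | egrep 'pos|wrist'
```

```text
tcp_pos: [564.7, -54.9, 58.8]
wrist_force: [0.1, 0.6, 0.2]
tcp_pos: [563.4, -60.1, 58.8]
wrist_force: [0.9, 0.2, -0.3]
tcp_pos: [563.1, -61.7, 58.8]
wrist_force: [0.4, 0.4, 0.5]
```

```bash
python3 -m handwheel '[{"travel":[-0.0015,-0.0013,0],"delta_rot":[0,0,0],"claw":0.03},{"travel":[0,0,0],"delta_rot":[0,0,0],"claw":0.03}]' | egrep 'pos|wrist'
python3 -m handwheel '[{"travel":[-0.0008,-0.0013,0],"delta_rot":[0,0,0],"claw":0.03},{"travel":[0,0,0],"delta_rot":[0,0,0],"claw":0.03}]' | egrep 'pos|wrist'
python3 -m handwheel '[{"travel":[-0.0008,-0.0013,0],"delta_rot":[0,0,0],"claw":0.03},{"travel":[0,0,0],"delta_rot":[0,0,0],"claw":0.03}]' | egrep 'pos|wrist'
```

```text
tcp_pos: [562.7, -63.5, 58.8]
wrist_force: [0.5, 0.9, 0.6]
tcp_pos: [562.6, -63.8, 58.8]
wrist_force: [1.2, 4.1, -1.2]
tcp_pos: [562.5, -63.9, 58.8]
wrist_force: [4.9, 7.7, -2.8]
```

The stop has been reached: force is up to about 9 N with no further motion. I'll centre off the post, lift and retreat.

```bash
python3 -m handwheel '[{"travel":[0.002,0.005,0],"delta_rot":[0,0,0],"claw":0.03},{"travel":[0,0.007,0],"delta_rot":[0,0,0],"claw":0.03},{"travel":[0,0,0],"delta_rot":[0,0,0],"claw":0.03},{"travel":[0,0,-0.02],"delta_rot":[0,0,0],"claw":0.03},{"travel":[0,0,-0.04],"delta_rot":[0,0,0],"claw":0.03},{"travel":[0,0,-0.04],"delta_rot":[0,0,0],"claw":0.03},{"travel":[0,0,-0.04],"delta_rot":[0,0,0],"claw":0.03}]' | egrep 'pos|wrist'
python3 -m handwheel '[{"travel":[0.04,0,0],"delta_rot":[0,0,0],"claw":0.03},{"travel":[0.04,0,0],"delta_rot":[0,0,0],"claw":0.03},{"travel":[0.04,0,0],"delta_rot":[0,0,0],"claw":0.03},{"travel":[0.04,0,0],"delta_rot":[0,0,0],"claw":0.03},{"travel":[0.04,0,0],"delta_rot":[0,0,0],"claw":0.03},{"travel":[0,0,0],"delta_rot":[0,0,0],"claw":0.03},{"travel":[0,0,0],"delta_rot":[0,0,0],"claw":0.03}]' | egrep 'pos|wrist'
python3 st.py
python3 - <<'E'
from h import *
a=cam('side');c=cam('top')
A=cv2.resize(a['img'][200:320,220:350],(400,369),interpolation=cv2.INTER_CUBIC)
B=cv2.resize(c['img'][175:285,280:400],(400,369),interpolation=cv2.INTER_CUBIC)
cv2.imwrite('pics/c7.png',np.hstack([A,B])[:,:,::-1])
E
```

```text
tcp_pos: [569.7, -58.8, 199.8]
wrist_force: [0.9, -0.1, 0.1]
tcp_pos: [470.5, 116.4, 198.9]
wrist_force: [-0.5, -0.3, -0.6]
t 12.75 p [470.5 116.4 198.9] xyaw 119.89 z [ 0.    -0.001 -1.   ] F [-0.5 -0.3 -0.6] op 29.9 j [ 0.11  0.06 -0.38  1.13 -0.    1.16]
```

View pics/c7.png

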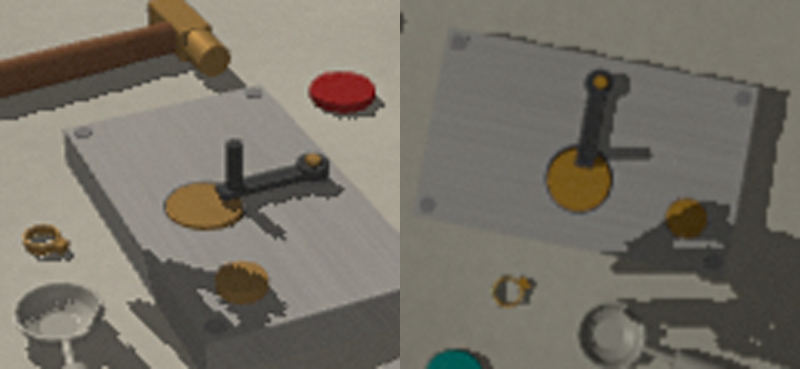

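The disc lies flat in the recess at (579,180). The keeper points from (600,82) straight at the recess centre, fully closed over the disc. The small disc is unmoved, at top-view pixel (365.8,239.7), and the gripper is clear.

```bash
python3 -c "
from plant import manip
print(manip.hand_in())"
```

```text
the job is handed in; nothing more can be done
None
```

I pushed the larger brass disc into the recess, where it lies flat, closed the keeper over it against its stop, left the small disc unmoved and the gripper clear, and handed the job in at about 13 s.

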